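# Fit the keyed drive pulley on the gear unit

## Task

Put the large toothed pulley, hub side up, on the upright shaft of the gear unit: lower it over the shaft's nose until it rests on the key, turn it with light pressure until its keyway drops over the key, then slide it fully home on the shaft's shoulder and let go. Work gently, never forcing the pulley against the shaft or key with more than about 40 N, and leave the small pulley, tape roll, oil bottle, screwdriver and spanner where they are.

Things in the scene. Friction and masses are not known exactly. Their poses are not given: they have to be found in the camera images.
- pulley_center (a point): Large aluminium toothed pulley, 0.2 to 0.45 kg, flat on the mat, hub up. Rim 64 mm across, 14 mm high; above it the hub, 36 mm round with two flats 28 mm apart, to 44 mm total height. The point is on the axis half-way up (22 mm below the hub's top); z up. The flats face its +y and -y: grip the hub there, 14 to 44 mm above the underside.
- pulley_bore (a point): Centre of the same pulley's underside, on its axis, 22 mm below pulley_center, axes parallel to it. The bore goes right through, 17.2 mm in diameter, with one keyway along its whole length on the +x side, 7.6 mm wide, its floor 13.2 mm from the axis.
- gearbox: Grey gear unit fixed on the mat, housing 110 x 100 mm on a 130 x 120 mm foot plate, 60 mm high; its origin is on the mat under the shaft's axis, z up; its round dark motor sticks out to +x, up to 140 mm from the origin and 55 mm high (63 mm at its terminal box).
- shaft_seat (a point): Centre of the shoulder's top face on the gear unit (28 mm across, 70 mm above the unit's underside), where the pulley's underside must finally sit; axes parallel to the gear unit's. The steel shaft stands up 46 mm from it, 16 mm in diameter. The gear train holds the shaft stiffly (about 1.5 N m), so it does not give way under light turning.
- shaft_nose (a point): Tip of the shaft, 46 mm above shaft_seat; the last 5 mm taper to 11 mm diameter. The top 16 mm is plain; below, down to the shoulder, runs a key 6 mm wide, out to 12 mm from the axis. It points anywhere within 0.7 rad either side of this point's +x (motor side); its angle is not measured. The pulley rests on the key's top until within about 0.08 rad of the right angle, then drops.
- small_pulley_center (a point): Small toothed aluminium pulley without keyway, 40 mm across, 24 mm high, a bystander; the point is its middle.
- tape_center (a point): Red roll of tape, ring 68 mm across and 19 mm high lying flat, a bystander; the point is its middle.
- oil: White oil bottle, 34 mm across, 100 mm high, a bystander; origin at its underside.
- driver: Screwdriver lying on the mat, a bystander; origin at its middle on the mat.
- spanner: Steel spanner lying on the mat, a bystander; origin at its middle on the mat.

How it is judged:
By the outcome, as a careful person would: the job done as asked, in the order asked, and still so for the second after the job is handed in, with the robot touching nothing.
It also fails if it takes over 61 s, if anything falls off the work surface, if the arm or the gripper's body presses on something with over 40 N, if the wrist force passes 120 N, or if a joint passes its speed limit or range.

## Robot

A 6-joint arm with a two-finger parallel gripper is mounted at the origin on the work surface. World frame = base frame: x ahead of the robot, y to its left, z up, the work surface at z = 0. Lengths are in m, angles in rad, forces in N, time in s.
With the tool pointing down it reaches from about 0.375 to 0.925 m from the base axis. Payload 5.7 kg.
Tool frame: the origin (TCP) lies at the very end of the fingers, on their centre line; the grasp point (between the pads) lies behind it (grasp_offset is the z of the grasp point in the tool frame, in m); z points along the fingers, y is the direction in which the jaws open and shut (so a half turn about z gives the same grasp; the last joint's range is limited). The gripper opens to 88 mm and grips with 3 to 60 N. Pads are 20 mm wide; open, the fingers measure 115 mm over their backs; the gripper's body (75 mm by 178 mm) begins 61 mm behind the grasp point.
Start: joints at [-1.358, 0.359, 1.51, -0, 1.272, -0.115], TCP at [0.193, -0.568, 0.223] pointing down, gripper open.
Joint ranges: [-2.97, 2.97], [-1.01, 2.36], [0.21, 2.38], [-0.96, 4.11], [0.2, 2.71], [-2.98, 2.98]. Speed limits (rad/s): [2.39, 2.39, 3.14, 3.14, 3.14, 3.14].

## Interface

Orientations are given as a rotation vector (axis times angle).
In Python, from workcell import state, capture, get_calibration, hand_in, grasp_offset gives the robot as it stands. The module is installed in compiled form; this text tells all that it offers.
- The arm moves only by the tool play_rows, never from a script. Its argument "steps" is one flat list of numbers, 7 for each row, row after row: the shift along the world's x, y, z in mm, then the turn, a rotation vector about the world's x, y, z in rad, then the opening, from -1 (shut) to 1 (fully open). In form: [x, y, z, rx, ry, rz, hand, x, y, z, rx, ry, rz, hand, ...]. A call has exactly 8 rows; each row shifts and turns the pose as measured when the row begins; what a row does not reach is not made up. A row lasts 1/10 s, in which the tool goes at most 50 mm and 8.59 degrees, less where a joint would pass 70% of its speed; a pose out of reach is approached as far as the arm can. A call with a gripper value outside its range is refused whole. The fingers move at their own pace and stop on an object; the grip force is fixed at half the most. Time passes only in rows, so rows that do not move let the fingers close, or fill a call up. It gives the time, the measured TCP pose, the force and the opening at its end, in the units of the state.
- state(): the state, without advancing time (a new reading comes with each control period).
- capture(name): name is "scene" or "top" or "wrist"; returns the picture (400x640x3 uint8, red, green, blue); there is no depth.
- get_calibration(name): a dict with "K" (3x3 intrinsics, pixels), "rvec" (rotation vector, rad) and "tvec" (3), from world to camera coordinates, as OpenCV has them. Camera axes: x right, y down, z forward; pixel columns grow to the right and rows downward; lengths in m; the calibration is good to about 2 mm. The wrist camera is an equidistant fisheye: a pixel r from the principal point sees the ray r / f radians off the axis. A picture is of the moment at which its call begins: read the wrist's pose just before it. get_calibration takes no time and is no camera call; for the wrist camera it gives the pose at the moment of the call.
- hand_in(): hands the job in, once; it reports no verdict.
The state is a dict: "time": time; "joint_pos": joint angles; "joint_velocities": joint speeds; "tau": joint torques, N m; "eef_pos": TCP position; "tcp_rot": TCP orientation; "force": force on the tool from outside, world axes, zero at the start; "ft_torque": the same for the moment, N m; "finger_gap": finger opening in m.
Only numpy, scipy, OpenCV 4.12 (cv2) and the standard library are available. Lean on these libraries where they do the work, as an engineer would, in place of code of your own. Each camera call takes 0.05 s, during which the arm holds its last target.

## Working session

There is one attempt and no reset: what is moved stays moved. The work goes in short steps, Python scripts to look and compute and a tool call to move; the robot and the scene stay as the last step left them, time stands still between calls to the robot, and variables do not carry over. Pictures are saved under pics/ and viewed, and the job is handed in when it is done.

Besides the shell and the picture viewer there is one more tool, called after ">>>" in YAML: its name, and indented under it one key for each argument. play_rows: Moves the arm, as the interface text tells. Its arguments: {"type":"object","properties":{"steps":{"type":"array"}},"required":["steps"]}

```bash
mkdir -p pics; cat > h.py <<'E'
import numpy as np, cv2
from workcell import state, capture, get_calibration, hand_in, grasp_offset
def save(n,fn):
    c=get_calibration(n); im=capture(n); cv2.imwrite(fn,im[:,:,::-1]); return im,c
def ray(c,u,v,fish=False):
    K=np.array(c["K"]);R=cv2.Rodrigues(np.array(c["rvec"],float))[0];t=np.array(c["tvec"],float).ravel()
    x=(u-K[0,2])/K[0,0];y=(v-K[1,2])/K[1,1]
    if fish:
        r=np.hypot(x,y);d=np.array([x/r*np.sin(r),y/r*np.sin(r),np.cos(r)]) if r>0 else np.array([0,0,1.])
    else: d=np.array([x,y,1.])
    return -R.T@t,R.T@d
def onz(c,u,v,z,fish=False):
    o,d=ray(c,u,v,fish);return o+d*(z-o[2])/d[2]
def proj(c,P):
    return cv2.projectPoints(np.array(P,float).reshape(-1,3),np.array(c["rvec"],float),np.array(c["tvec"],float),np.array(c["K"]),None)[0].reshape(-1,2)
def st():
    s=state()
    for k in ["time","joint_pos","eef_pos","tcp_rot","force","ft_torque","finger_gap"]: print(k,np.round(s[k],4))
E
python3 - <<'E'
from h import *
st();print(grasp_offset)
for n in ["scene","top","wrist"]:
    im,c=save(n,f"pics/{n}0.png");print(n,c,(ray(c,320,200)))
E
```

```text
time 0.0
joint_pos [-1.3581  0.3595  1.5114 -0.      1.2725 -0.1151]
eef_pos [ 0.193  -0.5674  0.2218]
tcp_rot [-3.0977e+00 -5.1240e-01  2.0000e-04]
force [-0.0169 -0.1885 -0.242 ]
ft_torque [-0.0041  0.0134  0.0193]
finger_gap 0.088
-0.0187
scene {'K': array([[505.32231193,   0.        , 323.04992269],
       [  0.        , 505.32231193, 201.88143581],
       [  0.        ,   0.        ,   1.        ]]), 'rvec': array([ 2.01456115,  1.42166708, -0.53975838]), 'tvec': array([-0.16216265, -0.28642979,  1.7580345 ])} (array([ 1.37163527, -0.34422129,  1.09505819]), array([-0.64059749,  0.23870625, -0.72986607]))
top {'K': array([[458.23630885,   0.        , 315.71546627],
       [  0.        , 458.23630885, 197.46540477],
       [  0.        ,   0.        ,   1.        ]]), 'rvec': array([ 2.14145779, -2.13427468,  0.18642655]), 'tvec': array([-0.01615799,  0.558031  ,  1.04194895])} (array([ 0.37759009, -0.00652689,  1.1201341 ]), array([ 0.16037444, -0.01649649, -0.98697818]))
wrist {'K': array([[309.70691629,   0.        , 317.80289658],
       [  0.        , 309.70691629, 198.3896334 ],
       [  0.        ,   0.        ,   1.        ]]), 'rvec': array([-2.37365546,  1.70049748,  0.22701257]), 'tvec': array([-0.59964851, -0.03176508,  0.3905698 ])} (array([ 0.26015999, -0.54557559,  0.38444269]), array([-0.24935962, -0.09055646, -0.96420779]))
```

View pics/scene0.png

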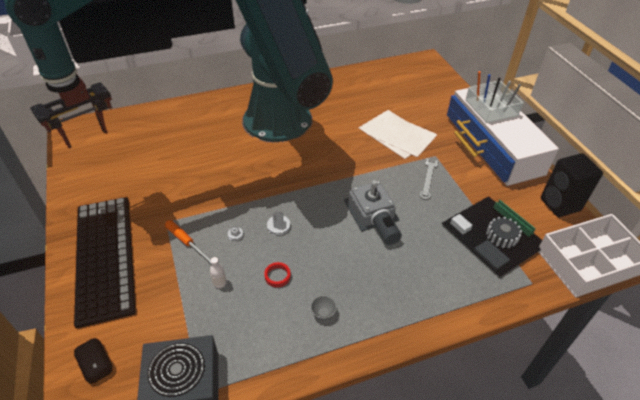

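View pics/top0.png

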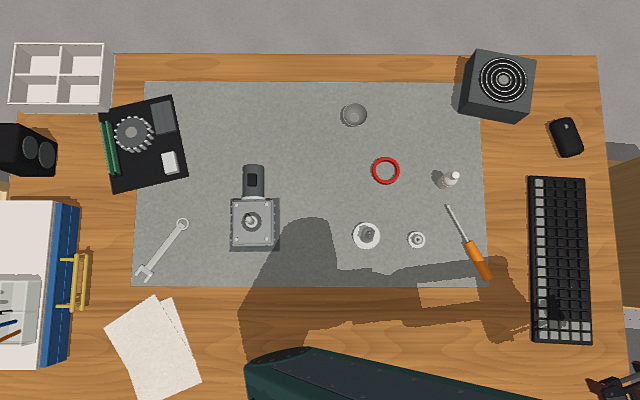

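View pics/wrist0.png

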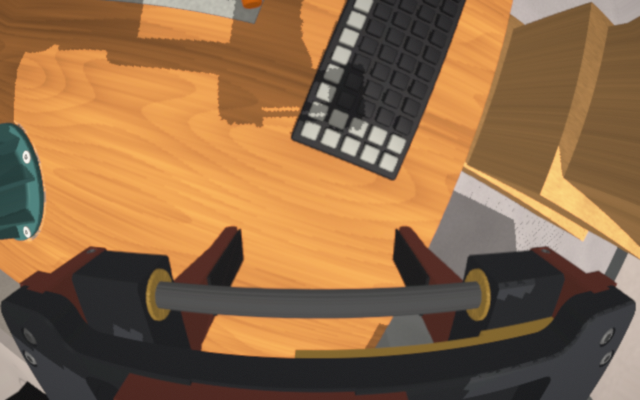

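The top view shows the large pulley at about (366,236), the gear unit's shaft at (251,222) with its motor pointing up (+x), and the small pulley at (416,240). I'll zoom in next.

```bash
python3 - <<'E'
from h import *
im=cv2.imread("pics/top0.png");s=cv2.imread("pics/scene0.png")
a=cv2.resize(im[150:270,215:295],(400,600),interpolation=cv2.INTER_CUBIC)
b=cv2.resize(im[206:266,340:390],(400,480),interpolation=cv2.INTER_CUBIC)
o=np.zeros((600,800,3),np.uint8);o[:,:400]=a;o[:480,400:]=b
cv2.imwrite("pics/z1.png",o)
a=cv2.resize(s[170:250,340:410],(525,600),interpolation=cv2.INTER_CUBIC)
b=cv2.resize(s[200:245,260:300],(270,304),interpolation=cv2.INTER_CUBIC)
o=np.zeros((600,800,3),np.uint8);o[:,:525]=a;o[:304,525:795]=b
cv2.imwrite("pics/z2.png",o)
c=get_calibration("top")
for n,u,v,z in [("pul",366,236,.03),("shaft",250,222,.116),("motorend",253,166,.04),("small",416,240,.024),("driver",468,243,0),("tape",386,170,.0)]: print(n,onz(c,u,v,z))
E
```

```text
pul [ 0.46832954 -0.13437664  0.03      ]
shaft [0.49111083 0.13063729 0.116     ]
motorend [0.6356655  0.13737814 0.04      ]
small [ 0.45966129 -0.25465864  0.024     ]
driver [ 0.45455446 -0.38716656  0.        ]
tape [ 0.6364545  -0.19064276  0.        ]
```

View pics/z1.png

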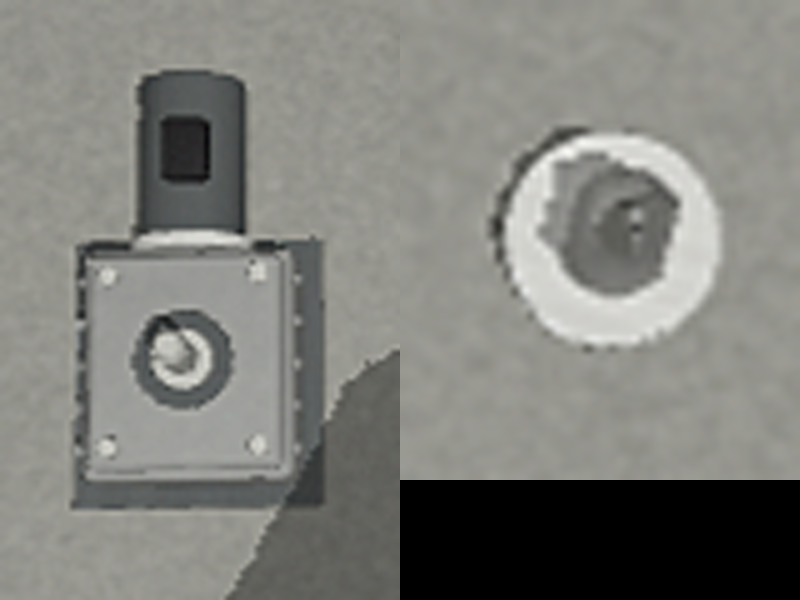

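View pics/z2.png

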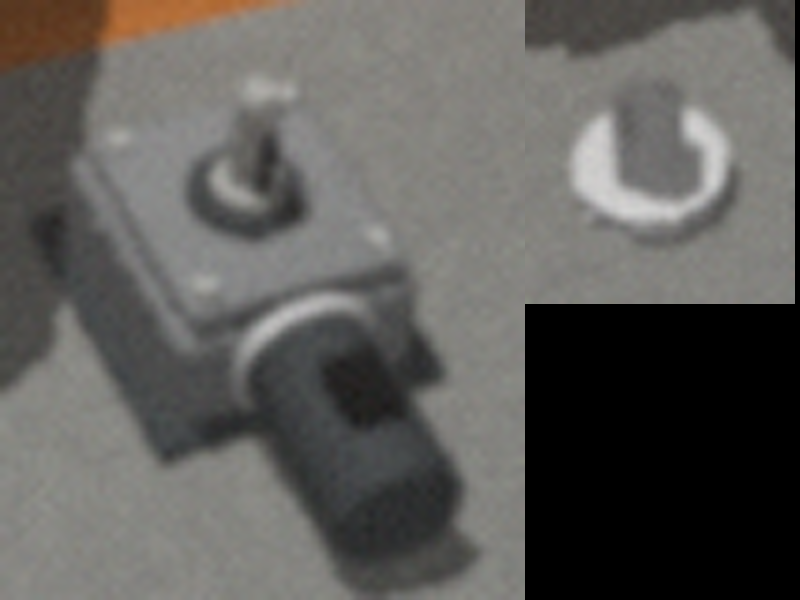

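The gear unit lies nearly square to the world axes, and the hub's yaw isn't clear from the overhead cameras. I'll bring the wrist camera over the pulley.

>>> play_rows:
  steps: [13,27,0,0,0,-0.02,1,13,27,0,0,0,-0.02,1,13,27,0,0,0,-0.02,1,13,27,0,0,0,-0.02,1,13,27,0,0,0,-0.02,1,13,27,0,0,0,-0.02,1,13,27,0,0,0,-0.02,1,13,27,0,0,0,-0.02,1]

```text
time: 0.95
eef_pos: [0.2974, -0.3461, 0.2195]
tcp_rot: [-3.129, -0.244, 0.002]
force: [0.3, 0.4, 0.5]
finger_gap: 0.0877
```

>>> play_rows:
  steps: [13,27,-8,0,0,-0.02,1,13,27,-8,0,0,-0.02,1,13,27,-8,0,0,-0.02,1,13,27,-8,0,0,-0.02,1,13,27,-8,0,0,-0.02,1,13,27,-8,0,0,-0.02,1,13,27,-8,0,0,-0.02,1,13,27,-8,0,0,-0.02,1]

```text
time: 1.75
eef_pos: [0.4043, -0.1209, 0.1542]
tcp_rot: [-3.141, 0.02, -0.002]
force: [-0.4, -0.9, 0.7]
finger_gap: 0.0881
```

```bash
python3 - <<'E'
from h import *
st()
im,c=save("wrist","pics/wrist1.png");np.save("w1.npy",c,allow_pickle=True)
save("top","pics/top1.png")
E
```

```text
time 1.75
joint_pos [-4.5580e-01  1.8860e-01  1.9614e+00  1.5000e-03  9.9120e-01  1.1271e+00]
eef_pos [ 0.4043 -0.1209  0.1542]
tcp_rot [-3.1406e+00  2.0200e-02 -1.5000e-03]
force [-0.3876 -0.9164  0.701 ]
ft_torque [-0.0008  0.0143 -0.0317]
finger_gap 0.0881
```

View pics/wrist1.png

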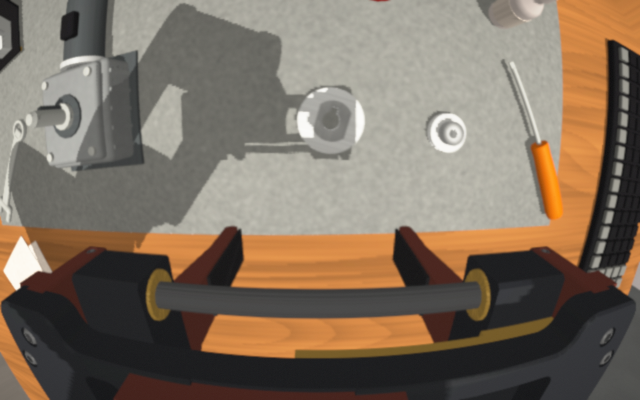

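The large pulley shows at about (332,118), with the small one at (447,132) and the gear unit at (70,115). I'll enlarge the hub.

```bash
python3 - <<'E'
from h import *
im=cv2.imread("pics/wrist1.png")
a=cv2.resize(im[78:158,290:374],None,fx=7,fy=7,interpolation=cv2.INTER_CUBIC)
a=cv2.convertScaleAbs(a,alpha=1.3,beta=-30)
cv2.imwrite("pics/z3.png",a)
E
```

```text
(no output)
```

View pics/z3.png

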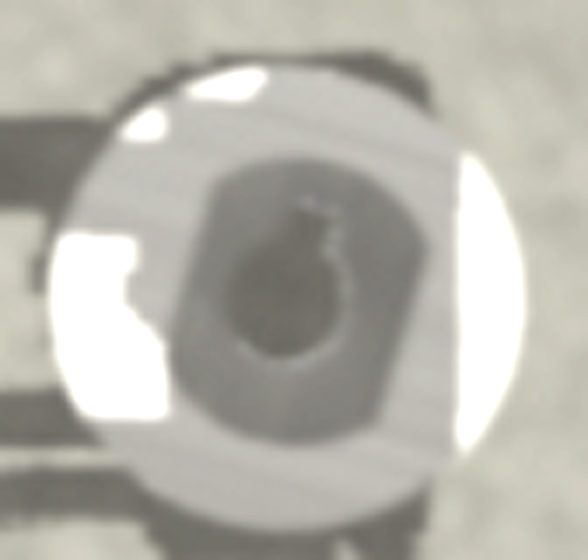

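```bash
python3 - <<'E'
from h import *
c=np.load("w1.npy",allow_pickle=True).item()
P=lambda X,Y,z: onz(c,290+(X+.5)/7-.5,78+(Y+.5)/7-.5,z,True)
g=lambda a,b:np.arctan2(*( (a-b)[[1,0]]))
l1,l2=P(213,190,.044),P(175,340,.044); r1,r2=P(428,250,.044),P(380,420,.044)
print("yaw",g(l1,l2),g(r1,r2))
n=np.array([-(r1-r2)[1],(r1-r2)[0]])/np.linalg.norm((r1-r2)[:2]); print("flat gap",n@((l1+l2-r1-r2)/2)[:2])
t=P(295,157,.044);b=P(285,443,.044);print("hub len",np.linalg.norm(t-b),(t+b)/2)
print("flats centre",(l1+l2+r1+r2)/4)
print("bore",P(287,297,.044), "keyway", P(322,222,.044))
print("rim l,r,t,b",P(48,300,.014),P(527,300,.014),P(290,66,.014),P(290,532,.014))
# shaft tip
# rim centre
E
python3 - <<'E'
import cv2
im=cv2.imread("pics/wrist1.png")
cv2.imwrite("pics/z4.png",cv2.resize(im[50:175,20:150],None,fx=4.6,fy=4.6,interpolation=cv2.INTER_CUBIC))
E
```

```text
yaw -0.2588142066052821 -0.2772269212492935
flat gap 0.027609249024029895
hub len 0.03608649016057941 [ 0.47190029 -0.13395865  0.044     ]
flats centre [ 0.47195223 -0.13511648  0.044     ]
bore [ 0.47229217 -0.1335753   0.044     ] keyway [ 0.48171716 -0.13802446  0.044     ]
rim l,r,t,b [ 0.47209673 -0.10168625  0.014     ] [ 0.47167079 -0.16824834  0.014     ] [ 0.50436359 -0.13552414  0.014     ] [ 0.43899102 -0.13491026  0.014     ]
```

View pics/z4.png

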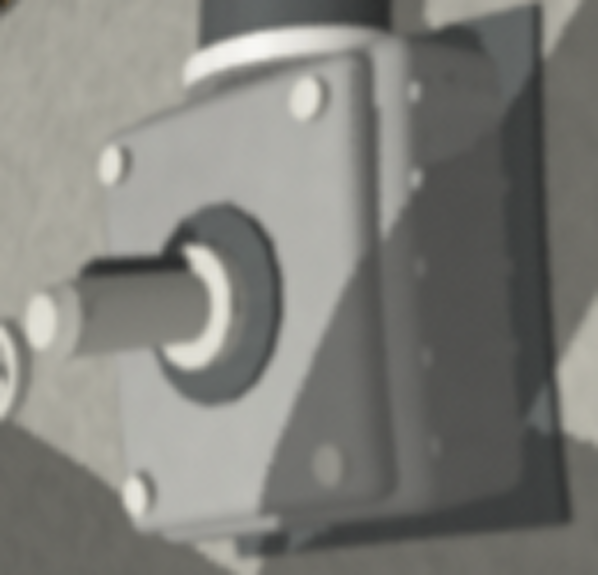

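The pulley axis comes out at about (0.472, -0.1345) and its yaw at -0.268. The measured hub length of 36.1 mm, flat gap of 27.6 mm and rim of about 66 mm agree with the given sizes. I'll move over it.

>>> play_rows:
  steps: [10,-2,-8,0,0,-0.036,1,10,-2,-8,0,0,-0.036,1,10,-2,-8,0,0,-0.036,1,10,-2,-8,0,0,-0.036,1,10,-2,-8,0,0,-0.036,1,10,-2,-8,0,0,-0.036,1,8,-2,-8,0,0,-0.036,1,0,0,0,0,0,0,1]

```text
time: 2.65
eef_pos: [0.473, -0.1389, 0.0965]
tcp_rot: [3.114, -0.415, -0.001]
force: [0.2, -0.3, -0.8]
finger_gap: 0.0881
```

```bash
cat >> h.py <<'E'
from scipy.spatial.transform import Rotation as Ro
def pose():
    s=state();R=Ro.from_rotvec(s["tcp_rot"]).as_matrix()
    print("t",round(s["time"],2),"p mm",np.round(np.array(s["eef_pos"])*1e3,2),"yaw",round(np.arctan2(R[1,0],R[0,0]),4),"zaxis",np.round(R[:,2],4),"F",np.round(s["force"],2),"M",np.round(s["ft_torque"],3),"gap",round(float(s["finger_gap"]),4),"q6",np.round(s["joint_pos"][5],3)); return s,R
E
python3 - <<'E'
from h import *
pose()
im,c=save("wrist","pics/wrist2.png");np.save("w2.npy",c,allow_pickle=True)
E
```

```text
t 2.65 p mm [ 472.96 -138.87   96.54] yaw -0.265 zaxis [-9.e-04 -3.e-04 -1.e+00] F [ 0.18 -0.29 -0.8 ] M [ 0.071 -0.001 -0.02 ] gap 0.0881 q6 1.411
```

View pics/wrist2.png

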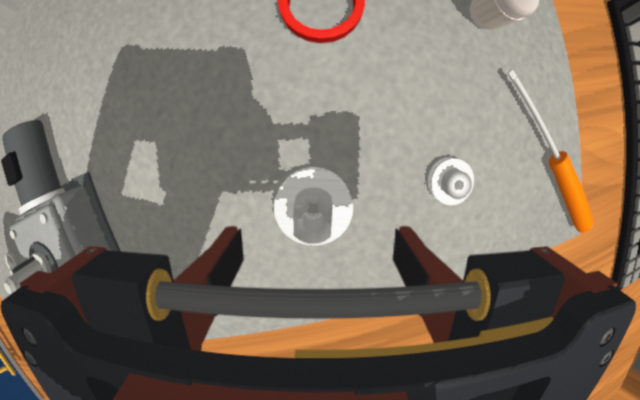

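```bash
python3 - <<'E'
from h import *
c=np.load("w2.npy",allow_pickle=True).item()
im=cv2.imread("pics/wrist2.png")
cv2.imwrite("pics/z5.png",cv2.resize(im[160:250,268:360],None,fx=6,fy=6,interpolation=cv2.INTER_CUBIC))
print(onz(c,313,207,.044,True))
E
```

```text
[ 0.47999646 -0.13799885  0.044     ]
```

View pics/z5.png

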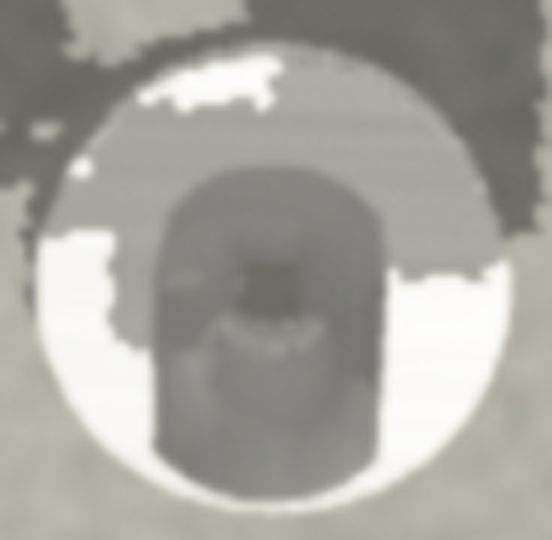

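```bash
python3 - <<'E'
from h import *
c=np.load("w2.npy",allow_pickle=True).item()
P=lambda X,Y,z: onz(c,268+(X+.5)/6-.5,160+(Y+.5)/6-.5,z,True)
d=np.array([np.cos(-.265),np.sin(-.265)])
b=P(270,500,.044);print("from hub edge",b[:2]+d*.018)
print("from rim",(P(37,290,.014)+P(512,290,.014))/2,(P(270,40,.014)))
print("flat gap",np.linalg.norm(P(155,440,.044)-P(381,440,.044)), (P(155,440,.044)+P(381,440,.044))/2)
print("rim top edge->ctr",P(270,40,.014)[:2]-d*.032, "rimL",P(37,290,.014),"rimR",P(512,290,.014))
E
```

```text
from hub edge [ 0.47017269 -0.13484707]
from rim [ 0.47055473 -0.13513517  0.014     ] [ 0.50428552 -0.14387661  0.014     ]
flat gap 0.02809745979375132 [ 0.46067024 -0.13204744  0.044     ]
rim top edge->ctr [ 0.47340255 -0.13549551] rimL [ 0.47917937 -0.10337479  0.014     ] rimR [ 0.46193009 -0.16689554  0.014     ]
```

Both views put the axis at (0.4715, -0.135). I'll correct the offset and descend to TCP z = 18 mm.

>>> play_rows:
  steps: [-1,3,0,0,0,0,1,-0.5,1,-12,0,0,0,1,0,0,-14,0,0,0,1,0,0,-14,0,0,0,1,0,0,-14,0,0,0,1,0,0,-8,0,0,0,1,0,0,0,0,0,0,1,0,0,0,0,0,0,1]

```text
time: 3.5
eef_pos: [0.4675, -0.1342, 0.0328]
tcp_rot: [3.114, -0.407, -0.001]
force: [-0.5, -0.1, 0.8]
finger_gap: 0.0882
```

```bash
python3 -c "
from h import *
pose()"
```

```text
t 3.5 p mm [ 467.5  -134.21   32.83] yaw -0.2598 zaxis [-8.e-04 -9.e-04 -1.e+00] F [-0.45 -0.09  0.76] M [ 0.04   0.035 -0.042] gap 0.0882 q6 1.411
```

>>> play_rows:
  steps: [3,-0.7,-5,0,0,-0.005,1,1.5,0,-5,0,0,0,1,0,0,-4,0,0,0,1,0,0,0,0,0,0,1,0,0,0,0,0,0,1,0,0,0,0,0,0,1,0,0,0,0,0,0,1,0,0,0,0,0,0,1]

```text
time: 4.3
eef_pos: [0.4739, -0.1355, 0.0193]
tcp_rot: [3.112, -0.414, 0.004]
force: [0.0, -0.7, 0.1]
finger_gap: 0.0875
```

```bash
python3 -c "
from h import *
pose()"
```

```text
t 4.3 p mm [ 473.86 -135.52   19.27] yaw -0.2647 zaxis [ 0.0025 -0.0023 -1.    ] F [ 0.01 -0.7   0.09] M [ 0.129  0.043 -0.01 ] gap 0.0875 q6 1.419
```

>>> play_rows:
  steps: [-2,0.5,0,0,0,0,1,0,0,-0.5,0,0,0,1,0,0,0,0,0,0,-1,0,0,0,0,0,0,-1,0,0,0,0,0,0,-1,0,0,0,0,0,0,-1,0,0,0,0,0,0,-1,0,0,0,0,0,0,-1]

```text
time: 5.1
eef_pos: [0.4717, -0.1351, 0.019]
tcp_rot: [3.112, -0.414, 0.005]
force: [0.5, -0.2, 0.7]
finger_gap: 0.0433
```

```bash
python3 -c "
from h import *
pose()"
```

```text
t 5.1 p mm [ 471.75 -135.05   18.98] yaw -0.2648 zaxis [ 0.0029 -0.0025 -1.    ] F [ 0.48 -0.18  0.67] M [0.023 0.034 0.001] gap 0.0433 q6 1.418
```

>>> play_rows:
  steps: [0,0,0,0,0,0,-1,0,0,0,0,0,0,-1,0,0,0,0,0,0,-1,0,0,0,0,0,0,-1,0,0,0,0,0,0,-1,0,0,0,0,0,0,-1,0,0,0,0,0,0,-1,0,0,0,0,0,0,-1]

```text
time: 5.9
eef_pos: [0.4718, -0.135, 0.019]
tcp_rot: [3.112, -0.414, 0.005]
force: [0.9, 0.5, -0.1]
finger_gap: 0.0282
```

```bash
python3 -c "
from h import *
pose()"
```

```text
t 5.9 p mm [ 471.8  -135.05   18.99] yaw -0.2648 zaxis [ 0.0029 -0.0024 -1.    ] F [ 0.91  0.52 -0.08] M [ 0.05  -0.016  0.02 ] gap 0.0282 q6 1.418
```

Gripped, with a gap of 28.2 mm matching the flats. I'll lift and take a first estimate of the shaft position from the earlier pictures.

>>> play_rows:
  steps: [0,0,5,0,0,0,-1,0,0,15,0,0,0,-1,0,0,25,0,0,0,-1,0,0,25,0,0,0,-1,0,0,25,0,0,0,-1,0,0,25,0,0,0,-1,0,0,25,0,0,0,-1,0,0,10,0,0,0,-1]

```text
time: 6.7
eef_pos: [0.4656, -0.1324, 0.1774]
tcp_rot: [-3.113, 0.415, 0.013]
force: [0.1, -0.2, -3.3]
finger_gap: 0.0283
```

```bash
python3 - <<'E'
from h import *
pose()
ct=get_calibration("top");cw=np.load("w1.npy",allow_pickle=True).item()
print("top nose",onz(ct,250,220,.116),"top shoulder",onz(ct,251.6,221.6,.07))
print("wr nose",onz(cw,29.1,119.6,.116,True))
o1,d1=ray(ct,250,220);o2,d2=ray(cw,29.1,119.6,True)
A=np.stack([d1,-d2],1);k=np.linalg.lstsq(A,o2-o1,rcond=None)[0];print(o1+k[0]*d1,o2+k[1]*d2)
E
```

```text
t 6.7 p mm [ 465.64 -132.38  177.37] yaw -0.2649 zaxis [-0.008   0.0023 -1.    ] F [ 0.1  -0.22 -3.26] M [ 0.001 -0.057  0.051] gap 0.0283 q6 1.417
top nose [0.49553531 0.13075441 0.116     ] top shoulder [0.49724942 0.13326768 0.07      ]
wr nose [0.49901093 0.14095554 0.116     ]
[0.49456919 0.1296299  0.12422512] [0.49797865 0.12962344 0.12462471]
```

Lifted; the force of about -3.3 N means roughly 0.33 kg. The shaft is near (0.497, 0.132). I'll put the wrist camera over it.

>>> play_rows:
  steps: [-8,34,2,0,0,0.033,-1,-8,34,2,0,0,0.033,-1,-8,34,2,0,0,0.033,-1,-8,34,2,0,0,0.033,-1,-8,34,2,0,0,0.033,-1,-8,34,2,0,0,0.033,-1,-6,34,2,0,0,0.033,-1,-4,26,0,0,0,0.033,-1]

```text
time: 7.5
eef_pos: [0.4026, 0.1363, 0.1901]
tcp_rot: [3.14, 0.002, -0.015]
force: [-0.1, 0.1, -3.2]
finger_gap: 0.028
```

>>> play_rows:
  steps: [0,0,0,0,0,0,-1,0,0,0,0,0,0,-1,0,0,0,0,0,0,-1,0,0,0,0,0,0,-1,0,0,0,0,0,0,-1,0,0,0,0,0,0,-1,0,0,0,0,0,0,-1,0,0,0,0,0,0,-1]

```text
time: 8.3
eef_pos: [0.4005, 0.1354, 0.188]
tcp_rot: [3.139, 0.002, -0.022]
force: [-0.2, 0.2, -3.8]
finger_gap: 0.028
```

```bash
python3 - <<'E'
from h import *
pose()
im,c=save("wrist","pics/wrist3.png");np.save("w3.npy",c,allow_pickle=True)
save("top","pics/top3.png")
E
```

```text
t 8.3 p mm [400.45 135.41 187.96] yaw 0.0011 zaxis [-0.014  -0.0029 -0.9999] F [-0.16  0.16 -3.79] M [ 0.024 -0.004 -0.019] gap 0.028 q6 1.733
```

View pics/wrist3.png

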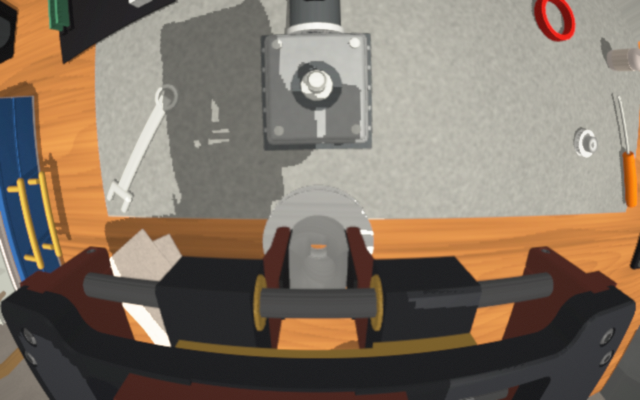

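The shaft nose is at about (317,78), directly ahead, and the pulley in the jaws has its keyway facing the camera. I'll zoom in on the shaft.

```bash
python3 - <<'E'
import cv2
im=cv2.imread("pics/wrist3.png")
cv2.imwrite("pics/z6.png",cv2.resize(im[30:152,258:378],None,fx=4.9,fy=4.9,interpolation=cv2.INTER_CUBIC))
cv2.imwrite("pics/z7.png",cv2.resize(im[55:115,287:347],None,fx=10,fy=10,interpolation=cv2.INTER_CUBIC))
E
```

```text
(no output)
```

View pics/z6.png

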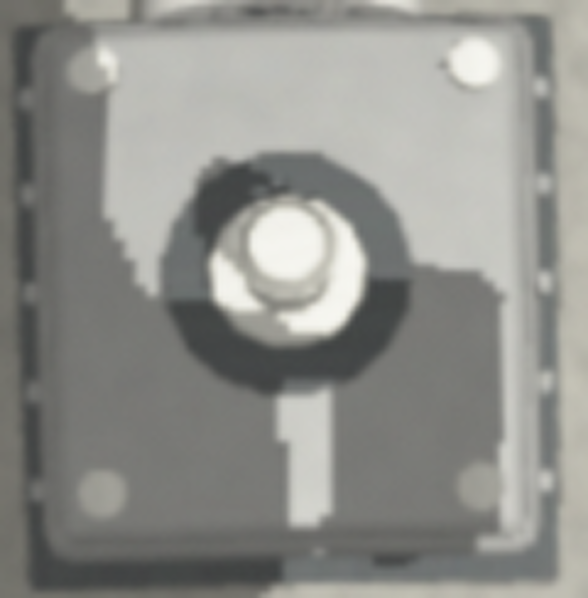

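View pics/z7.png

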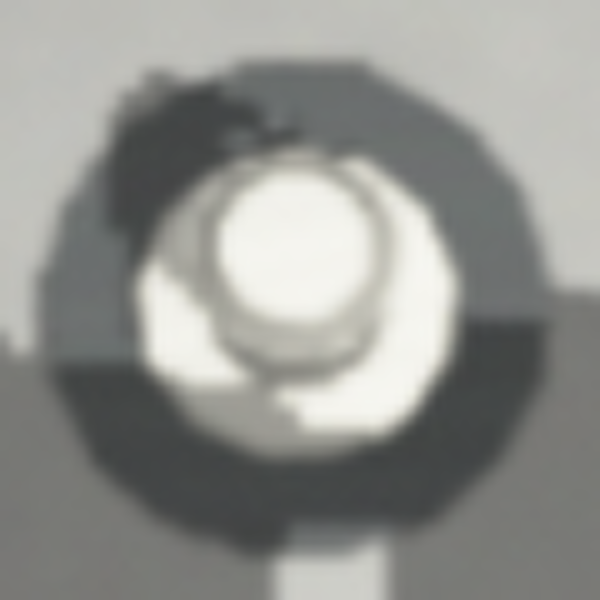

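```bash
python3 - <<'E'
from h import *
c=np.load("w3.npy",allow_pickle=True).item()
print("nose",onz(c,316.05,78.85,.116,True),"shoulder",onz(c,287+29.8-.45,55+30.5-.45,.07,True))
Q=lambda X,Y,z: onz(c,258+(X+.5)/4.9-.5,30+(Y+.5)/4.9-.5,z,True)
print("screws",[np.round(Q(*p,.062),4) for p in [(92,68),(474,62),(102,494),(480,487)]])
im=cv2.imread("pics/wrist3.png");cv2.imwrite("pics/z8.png",cv2.resize(im[178:300,250:390],None,fx=4.9,fy=4.9,interpolation=cv2.INTER_CUBIC))
E
```

```text
nose [0.49901438 0.13582053 0.116     ] shoulder [0.49837421 0.13569684 0.07      ]
screws [array([0.5395, 0.1724, 0.062 ]), array([0.5406, 0.1009, 0.062 ]), array([0.4572, 0.1709, 0.062 ]), array([0.4586, 0.0994, 0.062 ])]
```

View pics/z8.png

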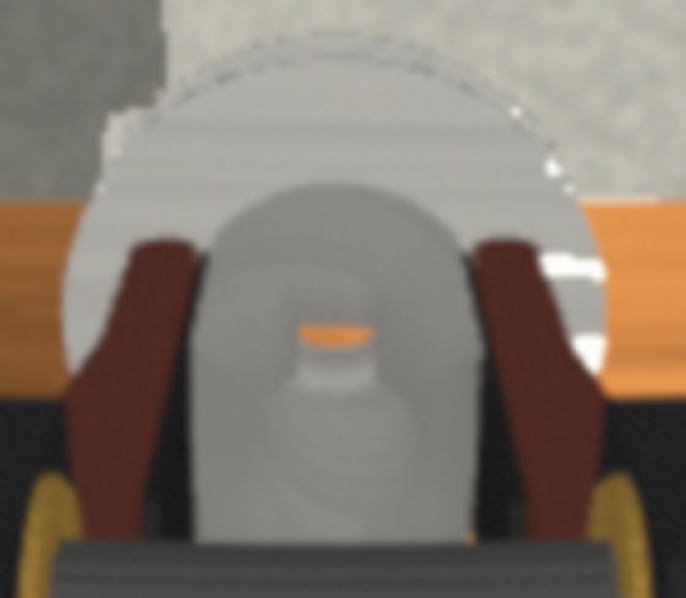

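```bash
python3 - <<'E'
from h import *
c=np.load("w3.npy",allow_pickle=True).item()
s,R=pose();tcp=np.array(s["eef_pos"])
Q=lambda X,Y,z: onz(c,250+(X+.5)/4.9-.5,178+(Y+.5)/4.9-.5,z,True)
pts=np.array([Q(*p,.183)[:2] for p in [(62,310),(100,185),(160,113),(335,53),(510,110),(575,190),(607,300)]])
A=np.c_[2*pts,np.ones(len(pts))];x=np.linalg.lstsq(A,(pts**2).sum(1),rcond=None)[0]
print("rim c",x[:2],"r",np.sqrt(x[2]+x[:2]@x[:2]),"rel tcp",x[:2]-tcp[:2]);print(pts)
# keyway near edge top & hub top
print("hub front at rimtop",Q(335,185,.213),Q(335,330,.169),"keyway sides",Q(298,345,.213),Q(375,345,.213))
E
```

```text
t 8.4 p mm [400.4  135.53 187.99] yaw 0.0014 zaxis [-0.014  -0.0029 -0.9999] F [ 0.16 -0.14 -2.69] M [ 0.005  0.03  -0.021] gap 0.028 q6 1.733
rim c [0.39896248 0.13447851] r 0.032796613046837626 rel tcp [-0.00143862 -0.00104829]
[[0.40003208 0.16750401]
 [0.41606709 0.16201122]
 [0.4248414  0.15463572]
 [0.4319131  0.13455613]
 [0.42519584 0.11446309]
 [0.41542903 0.10642311]
 [0.40132161 0.10172985]]
hub front at rimtop [0.4264949  0.13464169 0.213     ] [0.39129298 0.13448236 0.169     ] keyway sides [0.40971736 0.13828673 0.213     ] [0.40971189 0.13067228 0.213     ]
```

The wrist camera puts the shaft at (0.499, 0.1358), agreeing across nose, shoulder and screws, with a unit yaw of about 0.017. In the same camera the pulley sits 1.4 mm behind the TCP. I'll move to a point above the nose, removing the tilt on the way.

>>> play_rows:
  steps: [14,0,-3,0,-0.003,-0.015,-1,14,0,-3,0,-0.003,-0.015,-1,14,0,-3,0,-0.003,-0.015,-1,14,0.5,-3,0,-0.003,-0.015,-1,14,0.5,-3,0,-0.003,-0.015,-1,14,0.5,-3,0,0,-0.015,-1,12,0,-3,0,0,0,-1,0,0,0,0,0,0,-1]

```text
time: 9.2
eef_pos: [0.5076, 0.1373, 0.1643]
tcp_rot: [3.136, -0.152, 0.006]
force: [0.3, 0.4, -1.9]
finger_gap: 0.0278
```

```bash
python3 - <<'E'
from h import *
pose()
E
```

```text
t 9.2 p mm [507.61 137.26 164.31] yaw -0.0971 zaxis [ 0.004  -0.0023 -1.    ] F [ 0.29  0.4  -1.86] M [ 0.075  0.028 -0.063] gap 0.0278 q6 1.804
```

>>> play_rows:
  steps: [-3,0,-2,0,0,0,-1,-3,0,-2,0,0,0,-1,-1,0,0,0,0,0,-1,0,0,0,0,0,0,-1,0,0,0,0,0,0,-1,0,0,0,0,0,0,-1,0,0,0,0,0,0,-1,0,0,0,0,0,0,-1]

```text
time: 10.0
eef_pos: [0.4972, 0.1373, 0.1602]
tcp_rot: [3.136, -0.151, 0.003]
force: [0.1, 0.9, -3.2]
finger_gap: 0.0279
```

```bash
python3 - <<'E'
from h import *
pose()
im,c=save("wrist","pics/wrist4.png");np.save("w4.npy",c,allow_pickle=True)
cv2.imwrite("pics/z9.png",cv2.resize(im[130:290,230:410,::-1],None,fx=3.7,fy=3.7,interpolation=cv2.INTER_CUBIC))
E
```

```text
t 10.0 p mm [497.16 137.3  160.2 ] yaw -0.0963 zaxis [ 0.0016 -0.0024 -1.    ] F [ 0.05  0.9  -3.22] M [ 0.042 -0.019  0.001] gap 0.0279 q6 1.806
```

View pics/z9.png

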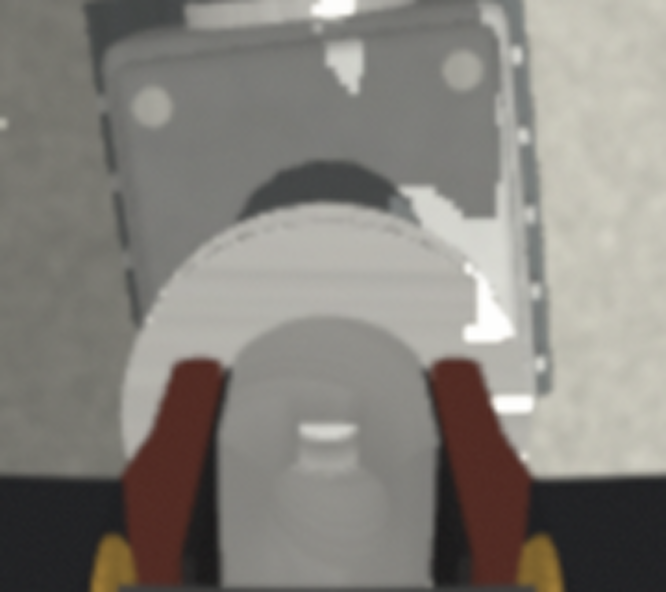

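>>> play_rows:
  steps: [2,-0.5,-3,0,0,0,-1,1,0,-3,0,0,0,-1,0,0,-3,0,0,0,-1,0,0,-3,0,0,0,-1,0,0,-3,0,0,0,-1,0,0,-1,0,0,0,-1,0,0,0,0,0,0,-1,0,0,0,0,0,0,-1]

```text
time: 10.85
eef_pos: [0.5004, 0.1367, 0.1422]
tcp_rot: [3.135, -0.151, 0.001]
force: [0.0, -0.5, -3.1]
finger_gap: 0.0279
```

```bash
python3 - <<'E'
from h import *
pose()
E
```

```text
t 10.85 p mm [500.42 136.65 142.2 ] yaw -0.0965 zaxis [ 7.0e-04 -2.6e-03 -1.0e+00] F [ 0.03 -0.55 -3.1 ] M [ 0.065 -0.041 -0.002] gap 0.0279 q6 1.804
```

Exactly on target. I'll descend in small steps; the nose should start entering at TCP z ≈ 135 mm, and the key's top is at about 119 mm.

>>> play_rows:
  steps: [0,0,-2,0,0,0,-1,0,0,-2,0,0,0,-1,0,0,-2,0,0,0,-1,0,0,-1,0,0,0,-1,0,0,-1,0,0,0,-1,0,0,-1,0,0,0,-1,0,0,-1,0,0,0,-1,0,0,0,0,0,0,-1]

```text
time: 11.65
eef_pos: [0.5005, 0.1367, 0.1317]
tcp_rot: [3.136, -0.151, 0.002]
force: [-0.7, -0.3, -2.8]
finger_gap: 0.0281
```

```bash
python3 - <<'E'
from h import *
pose()
E
```

```text
t 11.65 p mm [500.55 136.73 131.66] yaw -0.0964 zaxis [ 0.0012 -0.0024 -1.    ] F [-0.68 -0.33 -2.8 ] M [0.058 0.034 0.021] gap 0.0281 q6 1.804
```

>>> play_rows:
  steps: [0,0,-1,0,0,0,-1,0,0,-1,0,0,0,-1,0,0,-1,0,0,0,-1,0,0,-1,0,0,0,-1,0,0,0,0,0,0,-1,0,0,0,0,0,0,-1,0,0,0,0,0,0,-1,0,0,0,0,0,0,-1]

```text
time: 12.45
eef_pos: [0.4995, 0.1367, 0.1271]
tcp_rot: [3.135, -0.151, -0.001]
force: [-1.1, -0.5, -2.4]
finger_gap: 0.028
```

```bash
python3 - <<'E'
from h import *
pose()
E
```

```text
t 12.45 p mm [499.49 136.66 127.13] yaw -0.0963 zaxis [-8.0e-04 -2.6e-03 -1.0e+00] F [-1.12 -0.51 -2.39] M [0.037 0.165 0.017] gap 0.028 q6 1.804
```

The nose is in the bore with only light side force. Continuing down to the key.

>>> play_rows:
  steps: [0,0,-1,0,0,0,-1,0,0,-1,0,0,0,-1,0,0,-1,0,0,0,-1,0,0,-1,0,0,0,-1,0,0,-1,0,0,0,-1,0,0,-1,0,0,0,-1,0,0,0,0,0,0,-1,0,0,0,0,0,0,-1]

```text
time: 13.25
eef_pos: [0.4994, 0.1367, 0.1205]
tcp_rot: [3.135, -0.151, -0.001]
force: [-0.6, 0.2, -2.0]
finger_gap: 0.028
```

```bash
python3 - <<'E'
from h import *
pose()
E
```

```text
t 13.25 p mm [499.42 136.71 120.49] yaw -0.0964 zaxis [-9.0e-04 -2.5e-03 -1.0e+00] F [-0.55  0.21 -1.97] M [0.051 0.173 0.083] gap 0.028 q6 1.804
```

>>> play_rows:
  steps: [0,0,-0.7,0,0,0,-1,0,0,-0.7,0,0,0,-1,0,0,-0.7,0,0,0,-1,0,0,-0.5,0,0,0,-1,0,0,-0.5,0,0,0,-1,0,0,-0.5,0,0,0,-1,0,0,-0.5,0,0,0,-1,0,0,-0.5,0,0,0,-1]

```text
time: 14.05
eef_pos: [0.4994, 0.1367, 0.1181]
tcp_rot: [3.135, -0.151, 0.0]
force: [-3.4, -0.3, 5.0]
finger_gap: 0.0275
```

```bash
python3 - <<'E'
from h import *
pose()
E
```

```text
t 14.05 p mm [499.45 136.74 118.14] yaw -0.0962 zaxis [ 1.0e-04 -2.5e-03 -1.0e+00] F [-3.43 -0.34  5.03] M [-0.002  0.632  0.012] gap 0.0275 q6 1.804
```

It now rests on the key: z has stopped at 118.1 mm and the net upward push is about 8 N. I'll turn it positive with light pressure.

>>> play_rows:
  steps: [0,0,-0.4,0,0,0.04,-1,0,0,-0.4,0,0,0.04,-1,0,0,-0.4,0,0,0.04,-1,0,0,-0.4,0,0,0.04,-1,0,0,-0.4,0,0,0.04,-1,0,0,-0.4,0,0,0.04,-1,0,0,-0.4,0,0,0.04,-1,0,0,-0.4,0,0,0.04,-1]

```text
time: 14.85
eef_pos: [0.4994, 0.1368, 0.1162]
tcp_rot: [3.118, 0.369, 0.003]
force: [-1.4, 0.3, -3.1]
finger_gap: 0.0278
```

```bash
python3 - <<'E'
from h import *
pose()
E
```

```text
t 14.85 p mm [499.37 136.82 116.15] yaw 0.2356 zaxis [ 0.0022 -0.0017 -1.    ] F [-1.39  0.35 -3.12] M [-0.004  0.145  0.042] gap 0.0278 q6 1.472
```

It dropped 2 mm and the contact force vanished at yaw ≈ 0.236, so the keyway is likely over the key. I'll lower gently without turning.

>>> play_rows:
  steps: [0,0,-0.5,0,0,0,-1,0,0,-0.5,0,0,0,-1,0,0,-0.5,0,0,0,-1,0,0,-0.5,0,0,0,-1,0,0,-0.5,0,0,0,-1,0,0,-0.5,0,0,0,-1,0,0,0,0,0,0,-1,0,0,0,0,0,0,-1]

```text
time: 15.65
eef_pos: [0.4994, 0.1366, 0.112]
tcp_rot: [3.118, 0.365, 0.003]
force: [-0.8, 0.4, -2.0]
finger_gap: 0.028
```

```bash
python3 - <<'E'
from h import *
pose()
E
```

```text
t 15.65 p mm [499.4  136.62 111.95] yaw 0.2329 zaxis [ 0.0019 -0.002  -1.    ] F [-0.76  0.43 -1.96] M [0.032 0.147 0.045] gap 0.028 q6 1.475
```

It is 7 mm below the key's top and sliding freely. Continuing down.

>>> play_rows:
  steps: [0,0,-1.5,0,0,0,-1,0,0,-1.5,0,0,0,-1,0,0,-1.5,0,0,0,-1,0,0,-1.5,0,0,0,-1,0,0,-1.5,0,0,0,-1,0,0,-1.5,0,0,0,-1,0,0,-1,0,0,0,-1,0,0,0,0,0,0,-1]

```text
time: 16.45
eef_pos: [0.4993, 0.1366, 0.101]
tcp_rot: [3.118, 0.365, 0.002]
force: [-0.4, -0.5, -2.4]
finger_gap: 0.0277
```

```bash
python3 - <<'E'
from h import *
pose()
E
```

```text
t 16.45 p mm [499.33 136.63 100.97] yaw 0.2328 zaxis [ 0.0018 -0.002  -1.    ] F [-0.38 -0.49 -2.41] M [-0.065  0.17  -0.022] gap 0.0277 q6 1.475
```

>>> play_rows:
  steps: [0,0,-1.5,0,0,0,-1,0,0,-1.5,0,0,0,-1,0,0,-1.5,0,0,0,-1,0,0,-1.5,0,0,0,-1,0,0,-1,0,0,0,-1,0,0,-1,0,0,0,-1,0,0,-0.5,0,0,0,-1,0,0,0,0,0,0,-1]

```text
time: 17.25
eef_pos: [0.4993, 0.1366, 0.0917]
tcp_rot: [3.118, 0.365, 0.002]
force: [-0.0, -0.6, -2.2]
finger_gap: 0.0279
```

```bash
python3 - <<'E'
from h import *
pose()
E
```

```text
t 17.25 p mm [499.33 136.64  91.73] yaw 0.2328 zaxis [ 0.0017 -0.002  -1.    ] F [-0.03 -0.64 -2.19] M [-0.038  0.148 -0.014] gap 0.0279 q6 1.475
```

About 3 mm to go (seat expected at about 88 to 89 mm). Fine steps until contact.

>>> play_rows:
  steps: [0,0,-0.6,0,0,0,-1,0,0,-0.6,0,0,0,-1,0,0,-0.5,0,0,0,-1,0,0,-0.5,0,0,0,-1,0,0,-0.5,0,0,0,-1,0,0,-0.4,0,0,0,-1,0,0,-0.4,0,0,0,-1,0,0,-0.4,0,0,0,-1]

```text
time: 18.05
eef_pos: [0.4994, 0.1366, 0.0889]
tcp_rot: [3.118, 0.365, 0.003]
force: [-2.8, -1.0, 5.7]
finger_gap: 0.0278
```

```bash
python3 - <<'E'
from h import *
pose()
E
```

```text
t 18.05 p mm [499.36 136.63  88.94] yaw 0.2329 zaxis [ 0.0022 -0.0021 -1.    ] F [-2.81 -1.04  5.74] M [-0.085  0.545 -0.017] gap 0.0278 q6 1.475
```

It seats at TCP z = 88.9 mm, so the underside is at about 70 mm, with about 8 N of contact. I'll release it.

>>> play_rows:
  steps: [0,0,0,0,0,0,-1,0,0,0,0,0,0,1,0,0,0,0,0,0,1,0,0,0,0,0,0,1,0,0,0,0,0,0,1,0,0,0,0,0,0,1,0,0,0,0,0,0,1,0,0,0,0,0,0,1]

```text
time: 18.85
eef_pos: [0.5026, 0.1371, 0.0894]
tcp_rot: [3.118, 0.365, 0.012]
force: [-0.3, -0.3, -0.4]
finger_gap: 0.0805
```

```bash
python3 - <<'E'
from h import *
pose()
E
```

```text
t 18.85 p mm [502.62 137.07  89.36] yaw 0.2327 zaxis [ 0.0081 -0.0011 -1.    ] F [-0.26 -0.34 -0.42] M [-0.01   0.01   0.021] gap 0.0805 q6 1.475
```

Released. I'll rise straight up, then back off in x so the wrist camera can look.

>>> play_rows:
  steps: [0,0,5,0,0,0,1,0,0,15,0,0,0,1,0,0,20,0,0,0,1,0,0,20,0,0,0,1,0,0,20,0,0,0,1,0,0,20,0,0,0,1,0,0,10,0,0,0,1,0,0,0,0,0,0,1]

```text
time: 19.65
eef_pos: [0.5012, 0.1369, 0.2048]
tcp_rot: [3.118, 0.364, 0.01]
force: [0.4, 1.1, -1.2]
finger_gap: 0.0876
```

>>> play_rows:
  steps: [-10,0,0,0,0,0,1,-12,-2,0,0,0,0,1,-12,-2,0,0,0,0,1,-12,-2,0,0,0,0,1,-12,-2,0,0,0,0,1,-12,-2,0,0,0,0,1,-10,0,0,0,0,0,1,0,0,0,0,0,0]

```text
invalid input at $.steps: expected a multiple of 7 numbers
```

```bash
python3 - <<'E'
from h import *
pose()
im,c=save("wrist","pics/wrist5.png");np.save("w5.npy",c,allow_pickle=True)
save("top","pics/top5.png");save("scene","pics/scene5.png")
E
```

```text
t 19.65 p mm [501.2  136.89 204.83] yaw 0.2327 zaxis [ 0.0067 -0.0013 -1.    ] F [ 0.36  1.12 -1.19] M [-0.035 -0.013 -0.013] gap 0.0876 q6 1.474
```

View pics/wrist5.png

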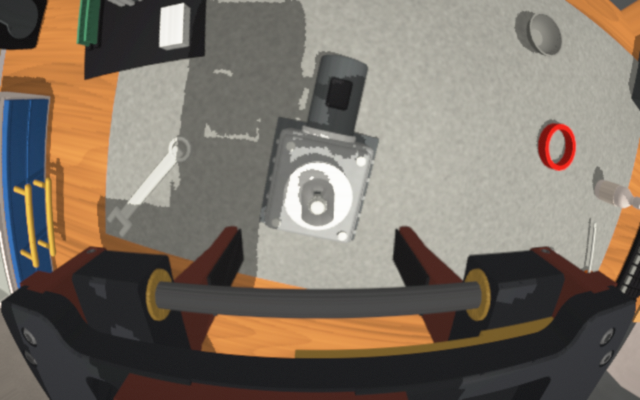

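View pics/scene5.png

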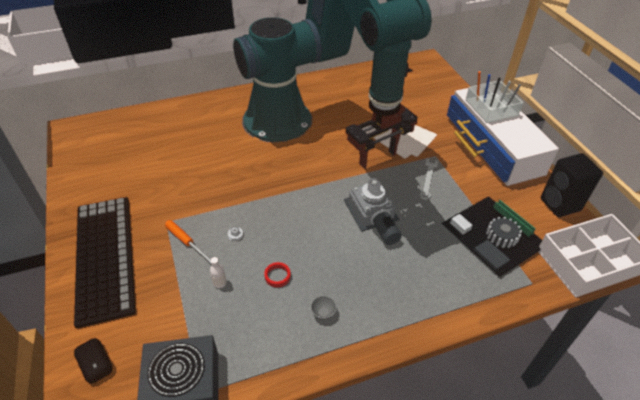

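The wrist view shows the pulley level on the shaft at about (318,195), with the nose showing in the bore. The bystanders look unmoved. I'll check the height from the rim size and compare the bystanders before and after.

```bash
python3 - <<'E'
from h import *
c=np.load("w5.npy",allow_pickle=True).item()
im=cv2.imread("pics/wrist5.png");cv2.imwrite("pics/z10.png",cv2.resize(im[150:245,270:370],None,fx=6,fy=6,interpolation=cv2.INTER_CUBIC))
a=cv2.imread("pics/scene0.png").astype(int);b=cv2.imread("pics/scene5.png").astype(int)
d=np.abs(a-b).max(2)
for n,(x0,x1,y0,y1) in dict(small=(228,245,225,243),tape=(262,294,260,290),oil=(207,228,256,292),driver=(165,205,220,255),spanner=(418,440,155,202)).items(): print(n,(d[y0:y1,x0:x1]>45).sum())
E
```

```text
small 0
tape 0
oil 0
driver 442
spanner 431
```

View pics/z10.png

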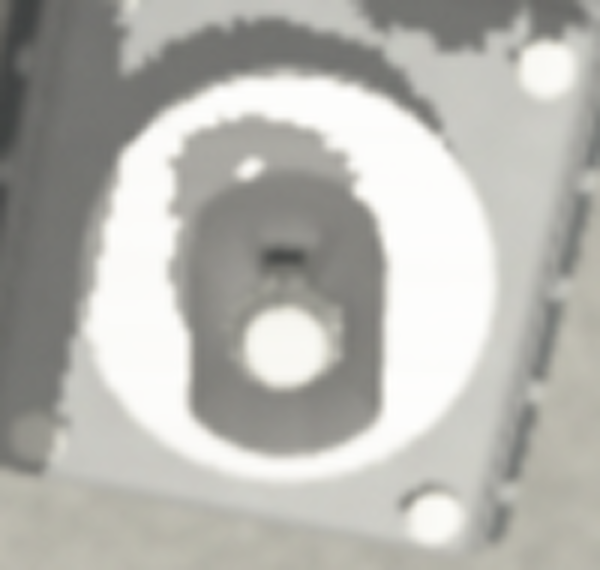

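```bash
python3 - <<'E'
from h import *
c=np.load("w5.npy",allow_pickle=True).item()
Q=lambda X,Y,z: onz(c,270+(X+.5)/6-.5,150+(Y+.5)/6-.5,z,True)
l,r=Q(87,285,.084),Q(497,285,.084);print("rim dia",np.linalg.norm(l-r),(l+r)/2)
for z in (.084,.100): print(z,np.linalg.norm(Q(87,285,z)-Q(497,285,z)))
print("hub gap",np.linalg.norm(Q(190,390,.114)-Q(383,390,.114)),"nose",Q(285,347,.116))
def om(f):
    h=cv2.cvtColor(cv2.imread(f),cv2.COLOR_BGR2HSV);m=cv2.inRange(h[150:300,400:500],(5,170,60),(16,255,255));m[:,:]=m;n,_,s,ce=cv2.connectedComponentsWithStats(m);i=1+s[1:,4].argmax();return s[i,4],ce[i]
print(om("pics/top0.png"),om("pics/top5.png"))
a=np.hstack([cv2.imread(f"pics/{n}.png")[140:290,120:200] for n in("top0","top5")]);b=np.hstack([cv2.imread(f"pics/{n}.png")[190:290,430:500] for n in("top0","top5")])
o=np.zeros((560,800,3),np.uint8);A=cv2.resize(a,None,fx=2.4,fy=2.4);B=cv2.resize(b,None,fx=2.8,fy=2.8);o[:A.shape[0],:A.shape[1]]=A;o[:B.shape[0],400:400+B.shape[1]]=B;cv2.imwrite("pics/cmp.png",o)
E
```

```text
rim dia 0.06493867420154761 [0.4979368  0.13464083 0.084     ]
0.084 0.06493867420154761
0.1 0.061277516880276925
hub gap 0.02768685532050818 nose [0.49691961 0.13556812 0.116     ]
(np.int32(436), array([ 78.61697248, 110.85779817])) (np.int32(435), array([ 78.60689655, 110.86436782]))
```

View pics/cmp.png

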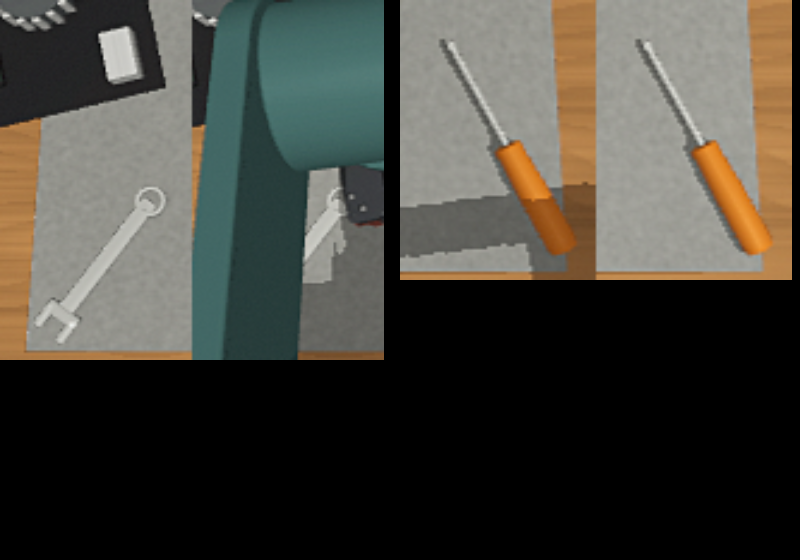

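The screwdriver hasn't moved, and the spanner's ring end is still at the same pixel; the rest of it is behind the arm in this view. The rim and hub sizes fit a fully seated pulley. Handing in.

```bash
python3 -c "
from h import *
print(hand_in())"
```

```text
the job is handed in; nothing more can be done
None
```

The large pulley is fully home on the gear unit's shaft, hub up, and released. I handed the job in at about 20 s.

**What I did:** I gripped the hub by its flats (measured gap 28.2 mm) and lowered it over the nose until it rested on the key. Turning it about 0.33 rad under light pressure dropped the keyway over the key. It then slid down without resistance to the shoulder, and I opened the jaws and backed off straight up. The highest contact force I read was about 8 N; forces were read only at the end of each move call.

**Last checks:**
- **Seating:** the pulley stopped with its underside about 70 mm above the mat, where the shoulder is. In the wrist view the rim measured 64.9 mm and the flats 27.7 mm, both fitting a level, fully seated pulley.
- **Bystanders:** the small pulley, tape roll and oil bottle show no change between the before and after pictures, and the screwdriver is at the same pixel. Only the spanner's ring end could be compared in the top view, because the arm hid the rest. The raw picture differences for the screwdriver and spanner were large, which I put down to the arm's shadow.
- **Disagreements:** the top camera placed the shaft 2 to 4 mm away from the wrist camera's estimate; I used the wrist camera and the insertion went in cleanly. One retreat move was refused because I miscounted its numbers, so the final view was taken from straight above.

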